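# Eject the spent tape core and hold the tensioner back for the new roll

### The job

The tape unwinder on the seed-packing table needs a new roll. Press the ejector slide by its thumb tab all the way in so that it pushes the spent cardboard core out into the catch tray, and let the slide spring home; then push the tensioner arm back by its upright roller until it is well past its click, and finish while still holding it there against its spring, so that a colleague can drop in the fresh roll. Leave the other things on the table where they are.

Things in the scene. Friction and masses are not known exactly. Their poses are not given: they have to be found in the camera images.
- unwinder: the tape unwinder, a grey machine fixed to the table; its base plate is 240 mm (x) by 214 mm (y) and 20 mm thick, a catch tray is joined to its +y end. Origin at table height; x and y are the machine's own axes (it stands at any yaw within about 0.4 rad): the ejector and core pocket are along its -x (robot) side, the tensioner behind them on its +x side.
- ejector (a joint): ejector slide, m: 0 sprung back (home), 0.055 pressed fully in. It moves along the machine's +y; its spring needs 3.5 N at the start and 9.5 N fully in, and returns it by itself when let go. Fully in, its plunger has pushed the core clear off the pocket's deck. It rides on a way 32 mm high and moves freely.
- ejector_tab (a point): middle of the top edge of the ejector's upright black thumb tab; it moves with the slide. The tab is 10 mm thick along the machine's y, 34 mm wide along its x; its top is 94 mm above the table. Below 50 mm above the table the slide reaches 15 mm beyond the tab's -y face. There are 90 mm free ahead (+y) of the tab above 62 mm height, up to the pocket's walls (80 mm high), and the -y side is open.
- core_center (a point): centre of the spent tape core, a cardboard ring 44 mm across and 25 mm high. At the start it stands on the pocket's deck (40 mm above the table) between two side walls and under two steel retaining bars, so it only comes out towards the machine's +y, into the tray.
- tray_in (a point): centre of the catch tray's inner floor, 4 mm above the table; axes as the machine's. The inside is 117 mm (x) by 112 mm (y), the rim 35 mm above the table.
- tensioner (a joint): tensioner arm, rad: 0 at rest, 0.85 at its end stop; it turns clockwise seen from above about its vertical pivot, so the roller goes back towards the machine's +x. The spring pulls it towards 0: about 4 N at the roller at rest, 8 N at 0.6 and 10 N at the stop. A spring pawl rides over a tooth between about 0.25 and 0.55 (crest at 0.40, about 3 N more at the roller): that is the click. The click does not keep the arm back: let go, it springs to 0.
- roller: the white upright roller at the tip of the tensioner arm, 22 mm in diameter, 62 mm high; origin at its centre, 71 mm above the table (top 102 mm, arm plate below it at 37 mm). It turns freely on its own vertical axle, 120 mm from the pivot; at rest it lies in the machine's +y direction from the pivot.
- tensioner_pivot (a point): a point on the vertical pivot axis of the tensioner arm, 40 mm above the table; the hub is 60 mm across and no higher than 52 mm.
- fresh_roll: bystander: ring-shaped full roll of white tape lying flat, 100 mm across, 24 mm high; origin at the centre of its underside
- pen_cup: bystander: dark cup, 84 mm across, 98 mm high, with pens sticking up to 145 mm; origin at the centre of its underside
- scoop: bystander: plastic measuring spoon lying flat; origin at the centre of its underside (near its middle)
- packets: bystander: stack of paper seed packets, 85 by 125 mm, about 18 mm high; origin at the centre of its underside
- tin: bystander: closed round tin, 110 mm across, 140 mm high; origin at the centre of its underside
- seed_dish: bystander: white bowl, 90 mm across, 35 mm high; origin at the centre of its underside

How it is judged:
On the way, in this order (a step that is already met when the one before it is completed fails the run):
1. the ejector is pressed in (over 48 mm) and has pushed the core out of the pocket (value of joint ejector above 0.048 m and y of core_center in the frame of tray_in above -0.055 m).
2. the ejector is back home and the core lies in the tray (value of joint ejector below 0.005 m and x of core_center in the frame of tray_in between -0.06 and 0.06 m and y of core_center in the frame of tray_in between -0.058 and 0.058 m and z of core_center in the frame of tray_in below 0.038 m), for 0.2 s.
3. the tensioner is pushed past its click by the roller (value of joint tensioner above 0.6 rad and contact force between any of the fingers, the arm and roller above 1 N), for 0.2 s.
At the end, for the whole second after the job is handed in: The robot is holding the tensioner still beyond 0.60 rad by its roller (contact over 1 N), the ejector is home (within 5 mm) and the spent core lies at rest inside the catch tray; no bystander has been shifted by more than 30 mm (all of step 2 and all of step 3 and velocity of joint tensioner between -0.1 and 0.1 rad/s and linear speed of core below 0.03 m/s); the arm keeps its last pose, push and grip.
It fails at once if a bystander (fresh roll, cup, spoon, packets, tin or dish) is shifted by more than 30 mm (distance of any of fresh_roll, pen_cup, scoop, packets, tin, seed_dish from where it was at the start of the episode above 0.03 m).
It also fails if it takes over 50 s, if anything falls off the work surface, if the arm or the gripper's body presses on something with over 40 N, if the wrist force passes 120 N, or if a joint passes its speed limit or range.

### The arm

A 6-joint arm with a two-finger parallel gripper is mounted at the origin on the work surface. World frame = base frame: x ahead of the robot, y to its left, z up, the work surface at z = 0. Lengths are in m, angles in rad, forces in N, time in s.
With the tool pointing down it reaches from about 0.25 to 0.775 m from the base axis. Payload 4 kg.
Tool frame: the origin (TCP) lies at the very end of the fingers, on their centre line; the grasp point (between the pads) lies 19 mm behind it; z points along the fingers, y is the line along which they close (so a half turn about z gives the same grasp; the last joint's range is limited). The gripper opens to 94 mm and grips with 3 to 60 N. Pads are 16 mm wide; open, the fingers measure 119 mm over their backs; the gripper's body (75 mm by 177 mm) begins 78 mm behind the grasp point.
Start: joints at [-1.242, 0.087, 1.371, -0, 1.684, -0.103], TCP at [0.23, -0.5, 0.206] pointing down, gripper open.
Joint ranges: [-3.1, 3.1], [-0.76, 2.03], [0.27, 2.55], [-1.08, 4.22], [0.17, 2.65], [-2.57, 2.57]. Speed limits (rad/s): [2.79, 2.79, 3.14, 3.14, 3.14, 3.14].

### API

Orientations are given as [roll, pitch, yaw] about the fixed x, y, z axes, in that order (R = Rz(yaw) Ry(pitch) Rx(roll)).
In Python, from bench import robot, vision gives the robot as it stands.
- The arm moves only by the shell command python3 -m crank 'ROWS'. ROWS is JSON, a list of rows, each a list of 3 entries, a list of its own where there are three numbers: the closure, from 0 (fully open) to 1 (shut), then the shift along the tool's x, y, z in m, then the turn, a rotation vector about the tool's x, y, z in degrees. A call has 1 to 8 rows; each row shifts and turns the commanded pose from where the row before left it, along the tool's axes as they then stand; what a row does not reach is not made up. A row lasts 1/10 s, in which the tool goes at most 50 mm and 8.59 degrees, less where a joint would pass 70% of its speed; a pose out of reach is approached as far as the arm can. A call with a gripper value outside its range is refused whole. The fingers move at their own pace and stop on an object; the grip force is fixed at half the most. Time passes only in rows, so rows that do not move let the fingers close. It gives the time, the measured TCP pose, the force, the opening and the grip force at its end, in the units of the state.
- robot.get_obs(): the state, without advancing time (a new reading comes with each control period).
- vision.snapshot(name): name is "scene" or "top"; returns a dict with "color" (480x640x3 uint8, red, green, blue), "z_map" (480x640 float32, m along the optical axis (not along the pixel's ray), 0 where there is no reading), "fx", "fy", "cx", "cy" (pixels), "dist" ([k1, k2, p1, p2, k3] as OpenCV has them; the pictures are not rectified), "R" (3x3) and "t" (3): a world point X has camera coordinates R X + t. Camera axes: x right, y down, z forward; pixel columns grow to the right and rows downward; lengths in m; the calibration is good to about 2 mm. A picture is of the moment at which its call begins.
- robot.close_job(): hands the job in; it is judged then, once.
The state is a dict: "time": time; "joint_positions": joint angles; "qvel": joint speeds; "joint_torque": joint torques, N m; "tool_pos": TCP position; "ee_rot": TCP orientation; "wrist_force": force on the tool from outside, world axes, zero at the start; "wrist_torque": the same for the moment, N m; "width": finger opening in m; "finger_force": force on a finger pad.
Only numpy, scipy, OpenCV 4.12 (cv2) and the standard library are available. Lean on these libraries where they do the work, as an engineer would, in place of code of your own. Each camera call takes 0.05 s, during which the arm holds its last target. There are 200 camera calls.

## Working session

There is one attempt and no reset: what is moved stays moved. The work goes in short steps, Python scripts to look and compute and a shell command to move; the robot and the scene stay as the last step left them, time stands still between calls to the robot, and variables do not carry over. Pictures are saved under pics/ and viewed, at most 10 in all, crops included, and the job is handed in when it is done.

```bash
mkdir -p pics
cat > h.py <<'E'
import numpy as np, cv2, pickle
from bench import robot, vision
def snap(n):
    s=vision.snapshot(n); pickle.dump(s,open(n+'.pkl','wb')); return s
def K(s): return np.array([[s['fx'],0,s['cx']],[0,s['fy'],s['cy']],[0,0,1.]])
def ray(s,px):
    p=cv2.undistortPoints(np.array(px,float).reshape(-1,1,2),K(s),np.array(s['dist'],float)).reshape(-1,2)
    return np.c_[p,np.ones(len(p))]
def on_plane(s,px,z):
    R=np.array(s['R']);t=np.array(s['t']);d=ray(s,px)@R;c=-R.T@t
    return c+d*((z-c[2])/d[:,2])[:,None]
def cloud(s):
    v,u=np.mgrid[0:480,0:640]; d=ray(s,np.c_[u.ravel(),v.ravel()])*s['z_map'].reshape(-1,1)
    return ((d-np.array(s['t']))@np.array(s['R'])).reshape(480,640,3)
def proj(s,P):
    return cv2.projectPoints(np.array(P,float).reshape(-1,1,3),cv2.Rodrigues(np.array(s['R'],float))[0],np.array(s['t'],float),K(s),np.array(s['dist'],float))[0].reshape(-1,2)
E
python3 - <<'E'
from h import *
for n in('top','scene'):
    s=snap(n); cv2.imwrite(f'pics/{n}0.png',s['color'][:,:,::-1]); print(n,-np.array(s['R']).T@s['t'],s['fx'],(s['z_map']>0).mean())
print(robot.get_obs())
E
```

```text
top [0.3653977  0.0244368  0.99909739] 478.5761185767177 0.9961946614583334
scene [1.05174515 0.53971485 0.97828302] 565.8933326996727 0.99611328125
{'time': 0.1, 'joint_positions': array([-1.24209121e+00,  8.78548390e-02,  1.37207979e+00, -2.31210735e-05,
        1.68361029e+00, -1.03081685e-01]), 'qvel': array([-0.00034638, -0.00245304, -0.00293346,  0.00059397, -0.00195026,
       -0.00075995]), 'joint_torque': array([ 3.11813172e-03, -3.41254520e+01, -3.03300512e+01,  7.19963433e-02,
        3.04342748e-02, -9.58572400e-05]), 'tool_pos': array([ 0.23000918, -0.4990519 ,  0.20444742]), 'ee_rot': array([-3.13964838e+00, -1.78030127e-04,  4.31784053e-01]), 'wrist_force': array([ 0.1945035 , -0.18694366, -0.16526861]), 'wrist_torque': array([-0.03554249,  0.02606429, -0.02047041]), 'finger_force': 0.0, 'width': 0.09387777058724991}
```

View pics/top0.png

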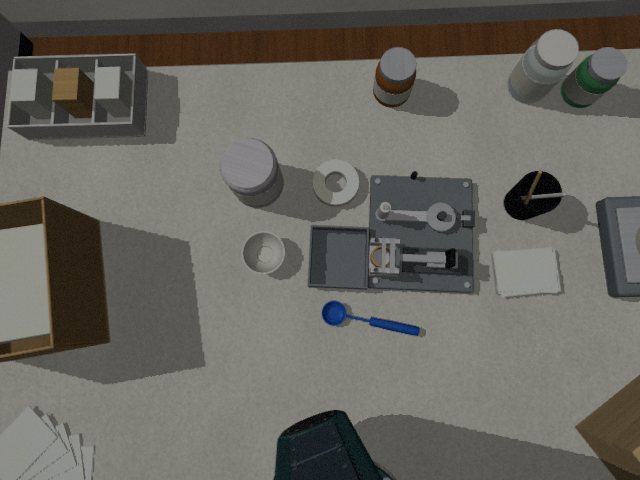

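View pics/scene0.png

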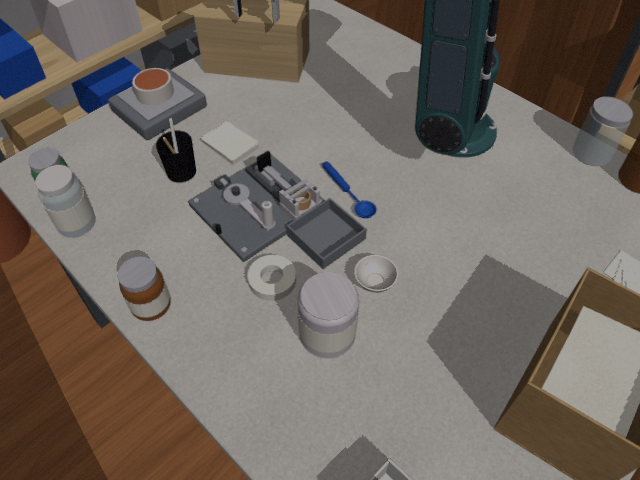

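The top view shows the machine around pixels (370–473, 177–291), with the tray to its left (310–368, 227–288). The black tab is near (450, 258), the roller near (384, 210), the hub at (441, 216) and the core at (378, 256). The scene view confirms this layout, with the tin and fresh roll beyond the tray end.

Run:
```python
from h import *
s=pickle.load(open('top.pkl','rb')); C=cloud(s); z=C[:,:,2]; col=s['color'].astype(int)
def st(n,m):
    P=C[m]; print(n,m.sum(),P.mean(0).round(4),'min',P.min(0).round(4),'max',P.max(0).round(4)); return P
v,u=np.mgrid[0:480,0:640]
def box(a,b,c,d): return (u>=a)&(u<=b)&(v>=c)&(v<=d)
b=box(365,480,170,296)
m=b&(z>.012)&(z<.028)
P=st('plate',m); r=cv2.minAreaRect(P[:,:2].astype(np.float32)); print(r)
m=box(303,372,220,293)&(z>.028)&(z<.045); P=st('rim',m); print(cv2.minAreaRect(P[:,:2].astype(np.float32)))
m=box(300,372,220,293)&(z<.010)&(col.sum(2)<350);P=st('floor',m); print(cv2.minAreaRect(P[:,:2].astype(np.float32)))
P=st('tab',box(430,470,240,275)&(z>.088)&(z<.1)); print(cv2.minAreaRect(P[:,:2].astype(np.float32)))
P=st('roller',box(370,400,195,225)&(z>.095)); print(cv2.minEnclosingCircle(P[:,:2].astype(np.float32)))
P=st('hub',box(420,460,200,235)&(z>.042)); print(cv2.minEnclosingCircle(P[:,:2].astype(np.float32)))
P=st('walls',box(365,425,235,280)&(z>.07));print(cv2.minAreaRect(P[:,:2].astype(np.float32)))
for n,bb in dict(tin=(215,285,135,210),roll=(308,362,155,208),cup=(500,565,165,222),pack=(488,565,243,300),dish=(240,290,228,278)).items():
    st(n,box(*bb)&(z>.012))
```

```text
plate 7461 [ 0.5512 -0.1639  0.0197] min [ 0.4164 -0.2747  0.0121] max [ 0.6691 -0.0411  0.028 ]
((0.5430450439453125, -0.15726789832115173), (0.22120913863182068, 0.24192507565021515), 86.41947937011719)
rim 598 [0.4955 0.0024 0.0348] min [ 0.4289 -0.0581  0.0281] max [0.5604 0.0735 0.0442]
((0.4951288402080536, 0.006293922662734985), (0.12871336936950684, 0.12576128542423248), 86.03497314453125)
floor 3293 [0.4927 0.0119 0.0035] min [ 0.4221 -0.0574 -0.0062] max [0.5789 0.0912 0.01  ]
((0.5006482601165771, 0.015917014330625534), (0.15039779245853424, 0.15332071483135223), 88.45804595947266)
tab 91 [ 0.4798 -0.2032  0.0931] min [ 0.4635 -0.2086  0.0882] max [ 0.4959 -0.1985  0.0982]
((0.47987332940101624, -0.20321382582187653), (0.008642539381980896, 0.03275236114859581), 86.23228454589844)
roller 105 [ 0.5676 -0.076   0.145 ] min [ 0.3654 -0.0908  0.0971] max [0.5882 0.0244 0.9991]
((0.47669339179992676, -0.03150259330868721), 0.12466303259134293)
hub 83 [ 0.5475 -0.1748  0.1535] min [ 0.3654 -0.2085  0.0421] max [0.5929 0.0244 0.9991]
((0.4757339060306549, -0.08636126667261124), 0.15646585822105408)
walls 556 [ 0.486  -0.0797  0.088 ] min [ 0.3654 -0.1081  0.07  ] max [0.525  0.0244 0.9991]
((0.43669593334198, -0.053066760301589966), (0.07540969550609589, 0.1966579556465149), 63.591670989990234)
tin 3273 [0.6475 0.1709 0.1276] min [0.3654 0.0244 0.0121] max [0.7162 0.2325 0.9991]
roll 1399 [0.6507 0.0119 0.0339] min [ 0.3654 -0.0366  0.0122] max [0.7045 0.0614 0.9991]
cup 1861 [ 0.5991 -0.3762  0.0758] min [ 0.3654 -0.4206  0.0123] max [0.6419 0.0244 0.9991]
pack 2836 [ 0.4547 -0.3666  0.0218] min [ 0.3654 -0.4334  0.012 ] max [0.5041 0.0244 0.9991]
dish 1008 [0.5072 0.1643 0.0421] min [0.3654 0.0244 0.012 ] max [0.5513 0.2073 0.9991]
```

Run:
```python
import cv2
for n,(a,b,c,d) in dict(top=(300,480,170,300),scene=(180,370,140,270)).items():
    i=cv2.imread(f'pics/{n}0.png')[c:d,a:b]; cv2.imwrite(f'pics/{n}c.png',cv2.resize(i,None,fx=4,fy=4,interpolation=cv2.INTER_CUBIC))
```

```text
(no output)
```

View pics/topc.png

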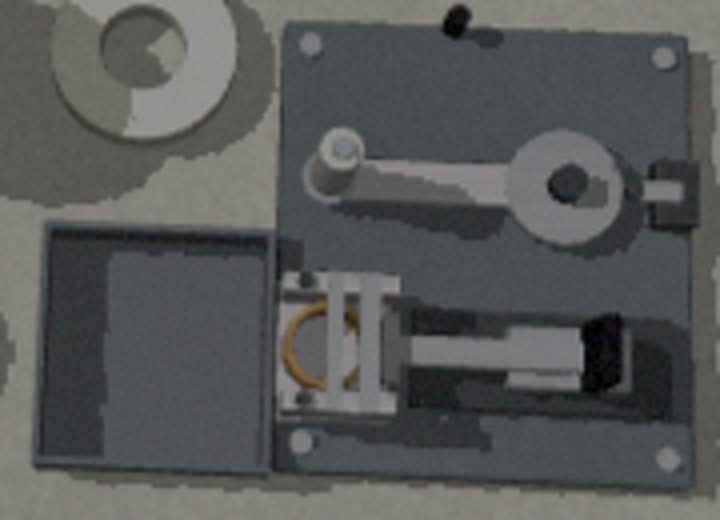

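Run:
```python
from h import *
s=pickle.load(open('top.pkl','rb')); C=cloud(s); z=C[:,:,2]
v,u=np.mgrid[0:480,0:640]
box=lambda a,b,c,d:(u>=a)&(u<=b)&(v>=c)&(v<=d)
for n,m in dict(roller=box(370,400,195,225)&(z>.097)&(z<.108),hub=box(420,460,200,235)&(z>.042)&(z<.056),walls=box(365,425,235,280)&(z>.07)&(z<.12)).items():
    P=C[m]; c=cv2.minEnclosingCircle(P[:,:2].astype(np.float32)); print(n,len(P),P.mean(0),P.min(0),P.max(0),c)
q=on_plane(s,[[385.2,206.8],[440.8,216.8]],.102)[0],on_plane(s,[[440.8,216.8]],.05)[0]
print(q,np.linalg.norm(q[0][:2]-q[1][:2]))
c,d=np.cos(-.066),np.sin(-.066);R=np.array([[c,-d],[d,c]]) # machine->world
print('roller rel pivot, machine',R.T@(q[0]-q[1])[:2],'tab rel plate', R.T@(np.array([.4799,-.2032])-[.543,-.157]))
```

```text
roller 98 [ 0.57769382 -0.08094721  0.10212367] [ 0.56796956 -0.09080106  0.09706521] [ 0.5881551  -0.07111742  0.10751234] ((0.5714975595474243, -0.08089431375265121), 0.007618135306984186)
hub 74 [ 0.56964173 -0.19904672  0.05061601] [ 0.55765777 -0.20853454  0.04205382] [ 0.59290176 -0.17583279  0.05529214] ((0.5730183720588684, -0.18986386060714722), 0.019983362406492233)
walls 549 [ 0.48751479 -0.08103243  0.07641072] [ 0.45307571 -0.1080779   0.07001371] [ 0.52503352 -0.04876191  0.08293201] ((0.4887394607067108, -0.0787922590970993), 0.0429992638528347)
(array([ 0.5780456 , -0.08128571,  0.102     ]), array([ 0.56622611, -0.19803354,  0.05      ])) 0.11734460597105992
roller rel pivot, machine [0.00409399 0.11727317] tab rel plate [-0.05991563 -0.05026099]
```

```bash
python3 -m crank '[[1,[0,0,0],[0,0,7.1]],[1,[0,0,0],[0,0,7.1]],[1,[0,0,0],[0,0,7.1]],[1,[0,0,0],[0,0,7.2]],[1,[0,0,0],[0,0,0]]]'; python3 -m crank '[[1,[0.029,-0.035,0.006],[0,0,0]],[1,[0.029,-0.035,0.006],[0,0,0]],[1,[0.029,-0.035,0.006],[0,0,0]],[1,[0.029,-0.035,0.006],[0,0,0]],[1,[0.029,-0.035,0.006],[0,0,0]],[1,[0.029,-0.035,0.006],[0,0,0]],[1,[0.029,-0.035,0.006],[0,0,0]],[1,[0.027,-0.035,0.006],[0,0,0]]]'; python3 -m crank '[[1,[0,0,0],[0,0,0]],[1,[0,0,0],[0,0,0]]]'
```

```text
time: 0.6
tool_pos: [0.2301, -0.4993, 0.2049]
ee_rot: [-3.141, 0.0, -0.065]
wrist_force: [-0.2, 0.8, -0.6]
width: 0.0572
finger_force: 0.0
time: 1.4
tool_pos: [0.479, -0.2336, 0.157]
ee_rot: [3.142, 0.0, -0.062]
wrist_force: [0.1, -0.3, 0.3]
width: 0.0007
finger_force: 0.0
time: 1.6
tool_pos: [0.4781, -0.2345, 0.1569]
ee_rot: [3.141, 0.002, -0.061]
wrist_force: [-0.3, 0.3, 0.7]
width: 0.0003
finger_force: 0.0
```

```bash
python3 -m crank '[[1,[0,0,0.03],[0,0,0]],[1,[0,0,0.03],[0,0,0]],[1,[0,0,0.028],[0,0,0]],[1,[0,0,0],[0,0,0]],[1,[0,0,0],[0,0,0]]]'
python3 - <<'E'
from h import *
s=snap('scene'); i=s['color'][130:270,200:375,::-1]; cv2.imwrite('pics/near1.png',cv2.resize(i,None,fx=4,fy=4,interpolation=cv2.INTER_CUBIC))
E
```

```text
time: 2.1
tool_pos: [0.4773, -0.2364, 0.0698]
ee_rot: [3.141, 0.0, -0.067]
wrist_force: [0.1, -0.6, 0.9]
width: 0.0006
finger_force: 0.0
```

View pics/near1.png

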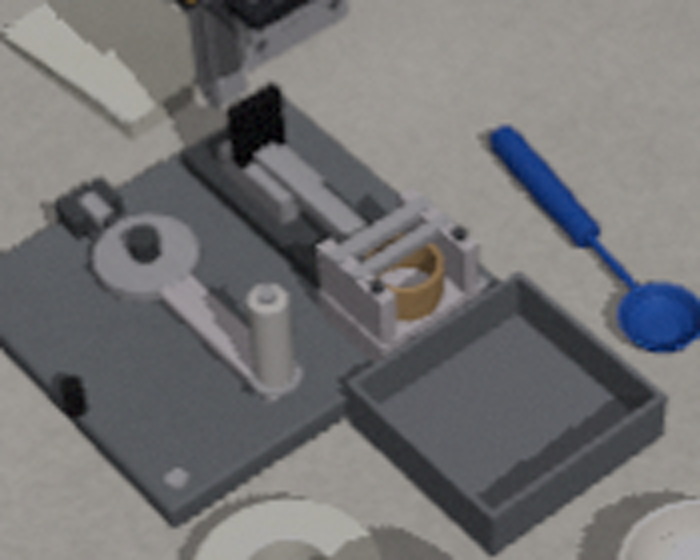

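The closed fingers (crop about (215, 90)) stand just behind the black tab (255, 120), with the core still in the pocket at (415, 275). Next I advance to contact and push.

```bash
python3 -m crank '[[1,[0,-0.01,0],[0,0,0]],[1,[0,-0.01,0],[0,0,0]],[1,[0,-0.005,0],[0,0,0]],[1,[0,0,0],[0,0,0]]]';python3 -m crank '[[1,[0,-0.01,0],[0,0,0]],[1,[0,-0.01,0],[0,0,0]],[1,[0,-0.01,0],[0,0,0]],[1,[0,0,0],[0,0,0]],[1,[0,0,0],[0,0,0]]]'
```

```text
time: 2.55
tool_pos: [0.4809, -0.2109, 0.0715]
ee_rot: [3.138, -0.004, -0.064]
wrist_force: [0.2, -5.4, 3.7]
width: 0.0003
finger_force: 2.3
time: 3.05
tool_pos: [0.4829, -0.1827, 0.0713]
ee_rot: [3.136, -0.004, -0.065]
wrist_force: [-0.4, -7.7, 5.1]
width: 0.0004
finger_force: 3.8
```

```bash
python3 -m crank '[[1,[0,-0.007,0],[0,0,0]],[1,[0,-0.006,0],[0,0,0]],[1,[0,-0.004,0],[0,0,0]],[1,[0,0,0],[0,0,0]],[1,[0,0,0],[0,0,0]]]'
python3 - <<'E'
from h import *
s=snap('scene'); i=s['color'][130:270,200:375,::-1]; cv2.imwrite('pics/near2.png',cv2.resize(i,None,fx=4,fy=4,interpolation=cv2.INTER_CUBIC))
E
```

```text
time: 3.55
tool_pos: [0.4841, -0.167, 0.0714]
ee_rot: [3.134, -0.004, -0.066]
wrist_force: [1.4, -9.6, 3.2]
width: 0.0005
finger_force: 5.0
```

View pics/near2.png

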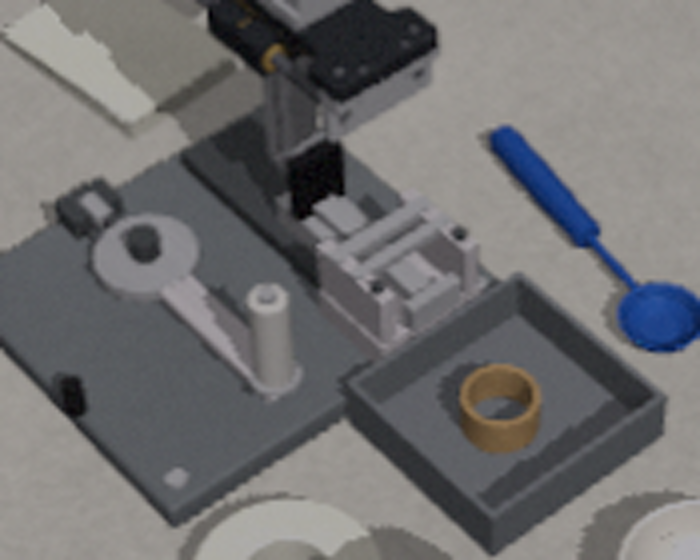

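The core lies flat in the tray at crop (500, 405), and the plunger is fully through the pocket. I'll give a last nudge to the stop and then back off along the same line.

```bash
python3 -m crank '[[1,[0,-0.003,0],[0,0,0]],[1,[0,-0.002,0],[0,0,0]],[1,[0,0,0],[0,0,0]]]'; python3 -m crank '[[1,[0,0.012,0],[0,0,0]],[1,[0,0.015,0],[0,0,0]],[1,[0,0.015,0],[0,0,0]],[1,[0,0.015,0],[0,0,0]],[1,[0,0.015,0],[0,0,0]],[1,[0,0.01,0],[0,0,0]],[1,[0,0,0],[0,0,0]]]'; python3 -m crank '[[1,[0,0,-0.03],[0,0,0]],[1,[0,0,-0.03],[0,0,0]],[1,[0,0,-0.02],[0,0,0]],[1,[0,0,0],[0,0,0]]]'
```

```text
time: 3.9
tool_pos: [0.4841, -0.1669, 0.0716]
ee_rot: [3.124, -0.004, -0.067]
wrist_force: [-1.3, -21.6, 0.8]
width: 0.0006
finger_force: 10.6
time: 4.6
tool_pos: [0.477, -0.2402, 0.0684]
ee_rot: [-3.139, 0.002, -0.067]
wrist_force: [-0.4, 0.3, -0.4]
width: 0.0008
finger_force: 0.0
time: 5.0
tool_pos: [0.4794, -0.2401, 0.1526]
ee_rot: [3.14, -0.005, -0.064]
wrist_force: [0.2, -0.2, 0.6]
width: 0.0006
finger_force: 0.0
```

```bash
python3 -m crank '[[1,[0.014,-0.041,0],[0,0,0]],[1,[0.014,-0.041,0],[0,0,0]],[1,[0.014,-0.041,0],[0,0,0]],[1,[0.014,-0.042,0],[0,0,0]],[1,[0,0,0],[0,0,0]],[1,[0,0,0],[0,0,0]]]'; python3 -m crank '[[1,[0,0,0.03],[0,0,0]],[1,[0,0,0.03],[0,0,0]],[1,[0,0,0.025],[0,0,0]],[1,[0,0,0],[0,0,0]],[1,[0,0,0],[0,0,0]]]'
python3 - <<'E'
from h import *
s=snap('scene'); i=s['color'][130:270,200:375,::-1]; cv2.imwrite('pics/near3.png',cv2.resize(i,None,fx=4,fy=4,interpolation=cv2.INTER_CUBIC))
E
```

```text
time: 5.6
tool_pos: [0.5435, -0.0778, 0.1474]
ee_rot: [-3.141, 0.004, -0.063]
wrist_force: [-0.2, -0.7, -0.9]
width: 0.0006
finger_force: 0.0
time: 6.1
tool_pos: [0.5436, -0.0802, 0.064]
ee_rot: [-3.141, 0.002, -0.067]
wrist_force: [0.7, 0.4, 0.8]
width: 0.0003
finger_force: 0.0
```

View pics/near3.png

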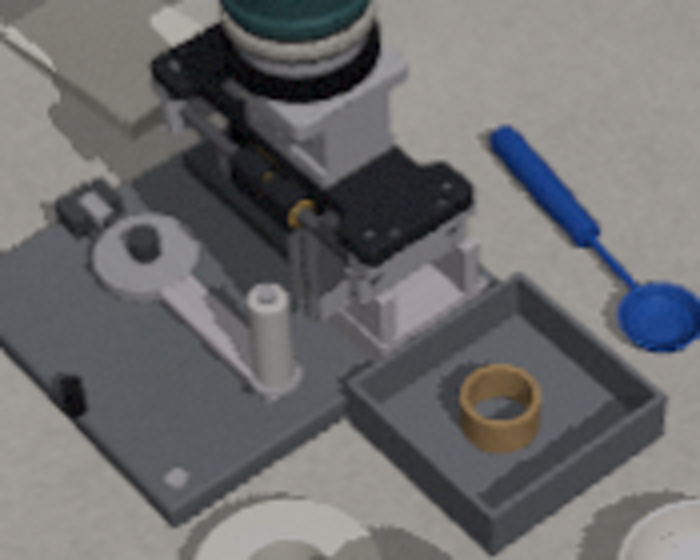

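The fingers (crop about (310, 270)) are just on the robot side of the roller (270, 335). The plunger is back out of the pocket and the core lies in the tray. Next I make contact, then push along the arc.

```bash
python3 -m crank '[[1,[0.008,0,0],[0,0,0]],[1,[0.007,0,0],[0,0,0]],[1,[0,0,0],[0,0,0]]]'; python3 -m crank '[[1,[0.0074,-0.001,0],[0,0,3.5]],[1,[0.0074,-0.001,0],[0,0,3.5]],[1,[0.0074,-0.001,0],[0,0,3.5]],[1,[0.0074,-0.001,0],[0,0,3.5]],[1,[0.0074,-0.001,0],[0,0,3.5]],[1,[0.0074,-0.001,0],[0,0,3.5]]]'
```

```text
time: 6.45
tool_pos: [0.5601, -0.0804, 0.0659]
ee_rot: [3.141, -0.0, -0.065]
wrist_force: [-4.1, 0.8, 3.5]
width: -0.0
finger_force: 2.0
time: 7.05
tool_pos: [0.6012, -0.0825, 0.0652]
ee_rot: [3.141, 0.007, -0.434]
wrist_force: [-7.0, 1.7, 4.1]
width: 0.0005
finger_force: 4.0
```

```bash
python3 -m crank '[[1,[0.0074,-0.001,0],[0,0,3.5]],[1,[0.0074,-0.001,0],[0,0,3.5]],[1,[0.0074,-0.001,0],[0,0,3.5]],[1,[0.0074,-0.001,0],[0,0,3.5]],[1,[0.0074,-0.001,0],[0,0,3.5]],[1,[0.0074,-0.001,0],[0,0,3.5]],[1,[0,0,0],[0,0,0]],[1,[0,0,0],[0,0,0]]]'
python3 - <<'E'
from h import *
o=robot.get_obs(); d=o['tool_pos'][:2]-[.570,-.201]; y=o['ee_rot'][2]
p=d+.019*np.array([np.cos(y),np.sin(y)]) # roller centre rel pivot
print(np.hypot(*p),'theta',np.arctan2(p[0],p[1])-.066)
s=snap('scene'); i=s['color'][130:270,200:375,::-1]; cv2.imwrite('pics/near4.png',cv2.resize(i,None,fx=4,fy=4,interpolation=cv2.INTER_CUBIC))
s=snap('top'); i=s['color'][150:310,210:480,::-1]; cv2.imwrite('pics/top4.png',cv2.resize(i,None,fx=2.9,fy=2.9,interpolation=cv2.INTER_CUBIC))
E
```

```text
time: 7.85
tool_pos: [0.6425, -0.1009, 0.0652]
ee_rot: [-3.141, 0.006, -0.798]
wrist_force: [-6.8, 4.8, 5.7]
width: 0.0
finger_force: 4.4
0.12185084411605737 theta 0.7149590230148424
```

View pics/near4.png

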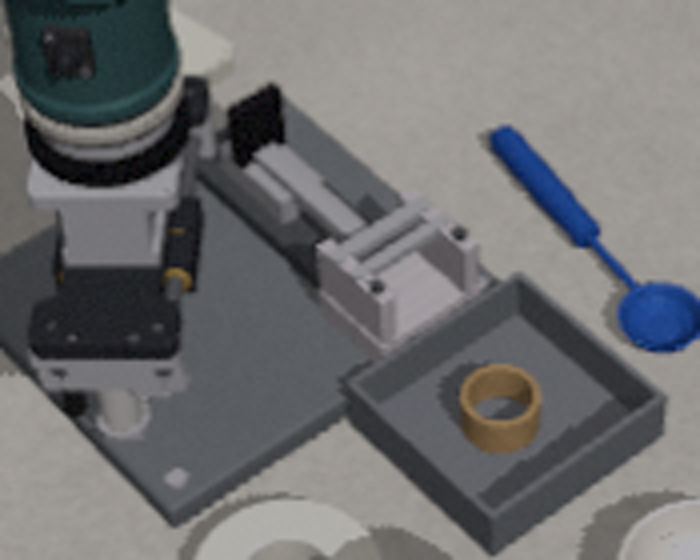

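View pics/top4.png

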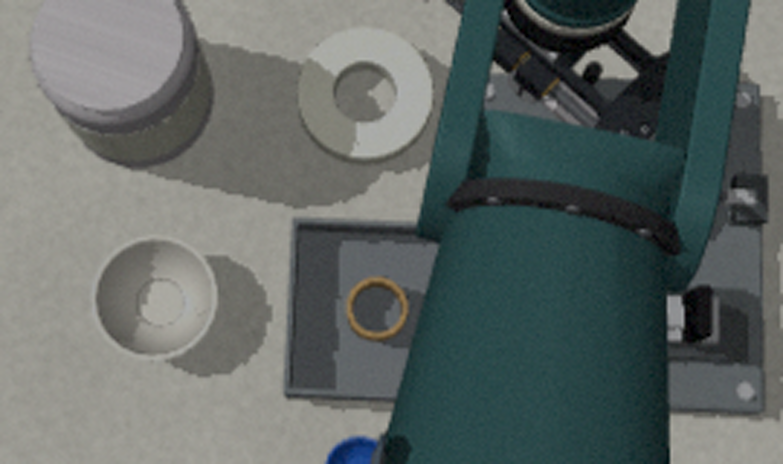

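The scene view shows the roller (crop (122, 410)) pushed back by the fingers, the tab home at (257, 120) and the core flat in the tray at (500, 405). In the top view the fresh roll, tin and dish have not moved. I'll settle briefly and hand in.

```bash
python3 -m crank '[[1,[0.002,0,0],[0,0,0]],[1,[0,0,0],[0,0,0]],[1,[0,0,0],[0,0,0]],[1,[0,0,0],[0,0,0]]]'
python3 - <<'E'
from h import *
o=robot.get_obs(); print(abs(o['qvel']).max(),o['wrist_force'],o['tool_pos']); print(robot.close_job())
E
```

```text
time: 8.35
tool_pos: [0.6438, -0.1019, 0.0652]
ee_rot: [-3.141, 0.006, -0.797]
wrist_force: [-6.5, 5.5, 5.3]
width: 0.001
finger_force: 4.4
0.0019728441751011684 [-6.52675383  5.50956557  5.34580191] [ 0.64379241 -0.10188407  0.06519457]
the job is handed in; nothing more can be done
None
```

The job is handed in (no verdict came back): the spent core lies in the catch tray, the ejector is back home, and the arm is holding the tensioner at about 0.72 rad (estimated from the tool pose) against its spring; no bystander was seen to move, though the arm hid some of them in the last pictures.

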